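Take a contact reading on the heater and hang the thermometer up

ROBOT

A 7-joint arm with a two-finger parallel gripper is mounted at the origin on the work surface. World frame = base frame: x ahead of the robot, y to its left, z up, the work surface at z = 0. Lengths are in mm, angles in rad, forces in N, time in s.
With the tool pointing down it reaches from about 400 to 850 mm from the base axis. Payload 6.9 kg.
Tool frame: the origin (TCP) lies midway between the tips of the shut fingers; the grasp point (between the pads) lies 19 mm behind it; z points along the fingers, y is the line along which they close (so a half turn about z gives the same grasp; the last joint's range is limited). The gripper opens to 85 mm and grips with 20 to 120 N. Pads are 22 mm wide; open, the fingers measure 114 mm over their backs; the gripper's body (76 mm by 85 mm) begins 54 mm behind the grasp point. The pads swing forward as they close: fully open they stand 13 mm farther back than shut.
Start: joints at [1.234, 0.507, -0.238, 1.5, 0.126, 1.149, -0.155], TCP at [267.2, -564.992, 231.275] pointing down, gripper open.
Joint ranges: [-3.08, 3.08], [-0.24, 2.05], [-1.43, 1.35], [0, 2.5], [-1.52, 4.66], [0.17, 1.96], [-2.89, 2.89]. Speed limits (rad/s): [2.39, 2.39, 3.14, 3.14, 3.14, 3.14, 3.14].

INTERFACE

Orientations are given as a unit quaternion [x, y, z, w].
In Python, from rig import manip gives the robot as it stands. The module is installed in compiled form; this text tells all that it offers.
- The arm moves only by the tool step_arm, never from a script. Its argument "motion" is a list of rows, each a list of 5 numbers: the shift along the tool's x, y, z each as a share of 50 mm, from -1 to 1, then the turn about the tool's z as a share of 120 degrees, from -1 to 1, then the opening, from 0 (shut) to 1 (fully open). A call has 1 to 20 rows; each row shifts and turns the commanded pose from where the row before left it, along the tool's axes as they then stand; what a row does not reach is not made up. A row lasts 1/8 s, in which the tool goes at most 62.5 mm and 10.7 degrees, less where a joint would pass 70% of its speed; a pose out of reach is approached as far as the arm can. A call with a number of a shift or a turn outside -1 to 1 is refused whole. A call with a gripper value outside its range is refused whole. The fingers move at their own pace and stop on an object; "squeeze" is the grip in N (left out, the last holds). Time passes only in rows, so rows that do not move let the fingers close. It gives the time, the measured TCP pose, the force, the opening and the grip force at its end, in the units of the state.
- manip.state(): the state, without advancing time (a new reading comes with each control period).
- manip.snapshot(name): name is "scene" or "top" or "wrist"; returns the picture (420x560x3 uint8, blue, green, red); there is no depth.
- manip.camera_model(name): a dict with "fovy" (degrees; the focal length in pixels is half the picture's height over the tangent of half this angle, whatever the lens; pixels are square), "cx", "cy" (the principal point, pixels), "k1" (the pictures are not rectified: a ray, as slopes to the right and down, at radius r is drawn at 1 + k1 r^2 times it, then the intrinsics apply), "origin" and "orientation" of the camera in the world; the wrist camera has in their place "tool_from_camera" (4x4, takes a point from camera to tool coordinates, whose origin is the TCP and whose axes are the flange's). Camera axes: x right, y up, looking along -z (the intrinsics and any distortion apply to the point x, -y, -z); pixel columns grow to the right and rows downward; lengths in mm; the calibration is good to about 2 mm. A picture is of the moment at which its call begins: read the wrist's pose just before it. camera_model takes no time and is no camera call.
- manip.sign_off(): hands the job in; it is judged then, once.
The state is a dict: "t": time; "joint_pos": joint angles; "qvel": joint speeds; "effort": joint torques, N m; "eef_pos": TCP position; "tool_rot": TCP orientation; "force": force on the tool from outside, world axes, zero at the start; "ft_torque": the same for the moment, N m; "width": finger opening in mm; "grasp_force": force on a finger pad.
Only numpy, scipy, OpenCV 4.12 (cv2) and the standard library are available. Lean on these libraries where they do the work, as an engineer would, in place of code of your own. Each camera call takes 0.05 s, during which the arm holds its last target. There are 200 camera calls.

TASK

Pick up the pistol-shaped contact thermometer and press its sprung nose gently and squarely, near the middle, onto the steel disc on the heater's sloping front, keeping it still with the nose part-way in for at least a second. Then put it away: hook it over the rail on the half without the dark band, slide it along the rail without lifting it off until it is centred on the band, and leave it hanging there. Leave the glassware where it is.

Things in the scene. Friction and masses are not known exactly. Their poses are not given: they have to be found in the camera images.
- grip (a point): Pistol-shaped contact thermometer: loose, grey, 0.4 kg, stands on its foot. This point: centre of the barrel above the handle, 114 mm above the foot's underside; grip here across y. x forward to the nose, z up, y left. Barrel 36 mm wide (y), 44 tall (z), x -55 to +95. Handle 30 (x) by 28 mm, foot 85 (x -20 to +65) by 56 by 24 mm. It stands in one of two areas, swapped with the flask.
- tip (a point): Foremost point of the thermometer's domed steel nose (dome radius 11 mm): on the barrel's axis, 120 mm ahead of the grip point when free. The nose is sprung: it slides back into the barrel by up to 12 mm, 0.8 N per mm from the first touch; past that it is hard. Axes as for the grip point.
- slot (a point): Middle of the roof of the thermometer's slot, on the barrel's underside, 25 mm ahead of and 22 mm below the grip point; same axes. The slot, 20 mm wide (x), lies between the handle and a hook prong (8 mm thick, hanging 34 mm down from the barrel). The foot reaches out below it, so a bar enters from the nose side, through the 34 mm gap between prong and foot, then moves up to the roof.
- panel_centre (a point): Centre of the flat sloping panel (120 mm up the slope, 200 wide) of the fixed white heater (200 wide, 240 deep, 162 tall), 99 mm above the table. z straight out of the panel, 35 degrees above level, x up the slope, y level. Here sits a steel disc, 56 mm across, parallel to the panel; it stands out 4 to 20 mm, differing and not reported: feel for it with the nose. It does not yield.
- rail_mid (a point): Middle of the hanging rail, on top of its bar: a fixed level steel bar 12 mm thick, 340 mm long, its top 171 mm above the table, on two posts (14 mm thick, at y = +165 and -165 mm, no higher than the bar) on a dark base plate 120 by 360 by 12 mm. y runs along the bar, x level across it (roughly away from the robot), z up.
- rail_mark (a point): Middle of the dark band (12 mm wide) painted round the rail, on top of the bar, 70 mm from the rail's middle towards its -y end. Axes as for the rail's middle. A white line on the base plate lies below it.
- flask: The conical glass flask, closed, 72 mm across the foot, 105 mm tall; a bystander. Origin at the centre of its underside.
- amber: The closed amber bottle, 68 mm across, 170 mm tall, a bystander. Origin under its centre.
- beaker: The glass beaker, 72 mm across, 95 mm tall, a bystander. Origin under its centre.

How it is judged (in metres and radians):
On the way, in this order (a step that is already met when the one before it is completed fails the run):
1. the nose is pressed on the disc with 1.5 to 8.5 N, within 15 mm of the disc's middle, the barrel within 10 degrees of square to the panel, kept still (under 20 mm/s) for one second (contact force between thermometer and heater between 1.5 and 8.5 N and x of tip in the frame of panel_centre between -0.015 and 0.015 m and y of tip in the frame of panel_centre between -0.015 and 0.015 m and angle between the x axis of grip and the z axis of panel_centre, either way round below 0.175 rad and linear speed of thermometer below 0.02 m/s), for 1 s.
2. the thermometer's slot is over the rail, its roof down on the bar (within 8 mm), on the half without the band, at least 25 mm from the middle (x of slot in the frame of rail_mid between -0.012 and 0.012 m and z of slot in the frame of rail_mid between -0.006 and 0.008 m and y of slot in the frame of rail_mid between 0.025 and 0.15 m), for 0.2 s.
3. still on the rail, it passes the rail's middle (within 15 mm) (x of slot in the frame of rail_mid between -0.012 and 0.012 m and z of slot in the frame of rail_mid between -0.006 and 0.008 m and y of slot in the frame of rail_mid between -0.015 and 0.015 m), for 0.04 s.
At the end, for the whole second after the job is handed in: The thermometer hangs at rest on the rail by its slot, carried by the bar, the slot's middle within 12 mm of the middle of the dark band along the rail, tilted less than 20 degrees (x of slot in the frame of rail_mid between -0.012 and 0.012 m and z of slot in the frame of rail_mid between -0.006 and 0.008 m and y of slot in the frame of rail_mark between -0.012 and 0.012 m and angle between grip's own z axis and vertical below 0.35 rad and contact force between thermometer and hang_rail above 1.5 N and linear speed of thermometer below 0.02 m/s); the robot touches nothing.
It fails at once if the thermometer is pushed against the heater with more than 15 N (contact force between thermometer and heater above 15 N).
It fails at once if the flask, bottle or beaker is moved more than 30 mm (distance of any of flask, amber, beaker from where it was at the start of the episode above 0.03 m).
It also fails if it takes over 72 s, if anything falls off the work surface, if the arm or the gripper's body presses on something with over 40 N, if the wrist force passes 120 N, or if a joint passes its speed limit or range.

## Working session

There is one attempt and no reset: what is moved stays moved. The work goes in short steps, Python scripts to look and compute and a tool call to move; the robot and the scene stay as the last step left them, time stands still between calls to the robot, and variables do not carry over. Pictures are saved under pics/ and viewed, at most 10 in all, crops included, and the job is handed in when it is done.

Besides the shell and the picture viewer there is one more tool, called after "Emit:" as a command line: name --pt "numbers of a row" for each row, then --argument value for the rest. step_arm: Moves the arm, as the interface text tells. Its arguments: {"type":"object","properties":{"motion":{"type":"array"},"squeeze":{"type":"number"}},"required":["motion"]}

```bash
mkdir -p pics
cat > h.py <<'E'
import numpy as np, cv2
from rig import manip
from scipy.spatial.transform import Rotation as R
def cam(n, s=None):
    m=manip.camera_model(n)
    f=210/np.tan(np.radians(m["fovy"])/2)
    if n=="wrist":
        s=s or manip.state()
        T=np.eye(4);T[:3,:3]=R.from_quat(s["tool_rot"]).as_matrix();T[:3,3]=s["eef_pos"]
        T=T@np.array(m["tool_from_camera"])
    else:
        T=np.eye(4);o=np.array(m["orientation"])
        T[:3,:3]=R.from_quat(o).as_matrix() if o.size==4 else o.reshape(3,3)
        T[:3,3]=m["origin"]
    return f,m["cx"],m["cy"],m["k1"],T
def ray(n,u,v,s=None):
    f,cx,cy,k,T=cam(n,s)
    d=np.array([(u-cx)/f,(v-cy)/f]);p=d.copy()
    for _ in range(30): p=d/(1+k*(p@p))
    return T[:3,3],T[:3,:3]@np.array([p[0],-p[1],-1])
def at_z(n,u,v,z,s=None):
    o,d=ray(n,u,v,s);return o+d*(z-o[2])/d[2]
def proj(n,P,s=None):
    f,cx,cy,k,T=cam(n,s)
    c=(np.atleast_2d(P)-T[:3,3])@T[:3,:3]
    p=np.c_[c[:,0]/-c[:,2],c[:,1]/c[:,2]]
    p=p*(1+k*(p**2).sum(1,keepdims=True))
    return p*f+[cx,cy]
E
python3 - <<'E'
from h import *
s=manip.state();print({k:np.round(v,3).tolist() for k,v in s.items()})
for n in("scene","top"):
    cv2.imwrite(f"pics/{n}1.png",cv2.resize(manip.snapshot(n),(800,600),interpolation=cv2.INTER_CUBIC));print(n,manip.camera_model(n))
print(manip.camera_model("wrist"))
E
```

```text
{'t': 0.0, 'joint_pos': [1.235, 0.508, -0.238, 1.501, 0.126, 1.149, -0.155], 'qvel': [-0.001, 0.002, -0.001, -0.001, -0.001, 0.001, 0.001], 'effort': [0.0, -62.06, -2.187, -24.965, 0.012, 0.012, -0.0], 'eef_pos': [266.933, -564.565, 230.427], 'tool_rot': [0.976, 0.219, -0.0, -0.001], 'force': [-0.352, 0.043, 0.057], 'ft_torque': [0.034, 0.04, 0.001], 'grasp_force': 0.0, 'width': 85.266}
scene {'fovy': 43.30983257690689, 'cx': 273.7065882740676, 'cy': 205.60375814067092, 'k1': -0.09251973848690812, 'origin': array([1384.57288196, -752.52791347, 1173.23807403]), 'orientation': array([0.36772212, 0.15590461, 0.34516949, 0.84931279])}
top {'fovy': 55.38454073302927, 'cx': 285.23474597215653, 'cy': 213.7441623623145, 'k1': -0.019053057471280672, 'origin': array([ 408.98201013,   57.86689556, 1055.70799017]), 'orientation': array([ 0.06506666, -0.06403377, -0.70414847,  0.70415974])}
{'fovy': 63.57253352439434, 'cx': 284.3203083401671, 'cy': 207.93030336807766, 'k1': -0.02470339882776538, 'tool_from_camera': array([[-6.91793882e-04,  9.52816237e-01,  3.03546933e-01,
         7.76186127e+01],
       [ 9.99999743e-01,  6.02467668e-04,  3.87922645e-04,
         6.88379352e-01],
       [ 1.86741782e-04,  3.03547123e-01, -9.52816409e-01,
        -1.43170429e+02],
       [ 0.00000000e+00,  0.00000000e+00,  0.00000000e+00,
         1.00000000e+00]])}
```

View pics/top1.png

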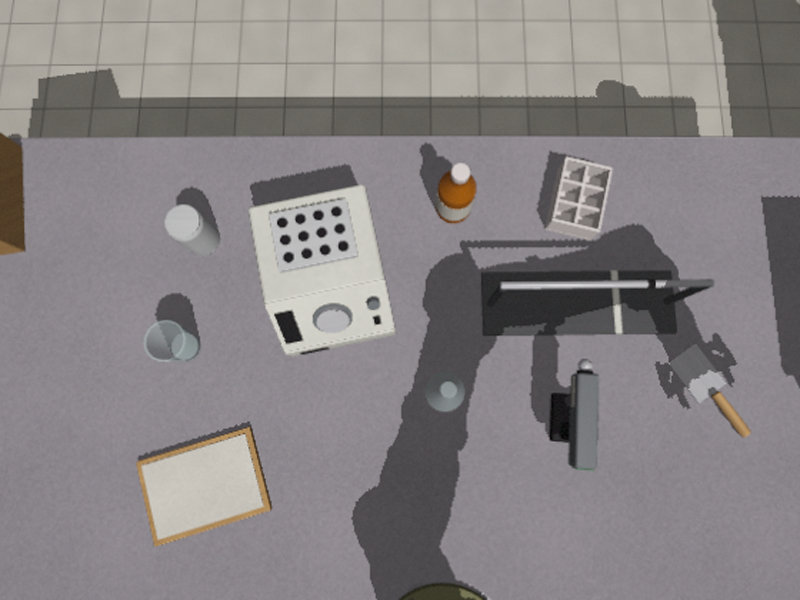

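View pics/scene1.png

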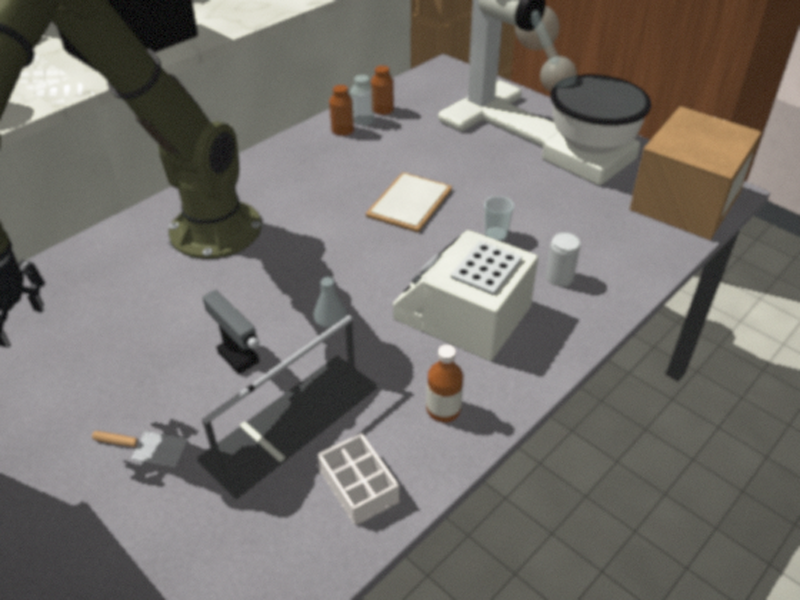

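The top view (800×600) shows the thermometer with its nose at (585,366) and barrel down to (585,468). The rail runs from about (502,285) to (712,283) with the band at (653,284), and the heater disc is at (332,319). The flask is at (446,392), the amber bottle at (457,190) and the beaker at (172,342). I'll enlarge two crops to read the pixels better.

Run:
```python
from h import *
im=manip.snapshot("top")
a=im[185:335,335:510]; cv2.imwrite("pics/c1.png",cv2.resize(a,None,fx=4,fy=4,interpolation=cv2.INTER_CUBIC))
a=im[125:255,165:285]; cv2.imwrite("pics/c2.png",cv2.resize(a,None,fx=4,fy=4,interpolation=cv2.INTER_CUBIC))
```

```text
(no output)
```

View pics/c1.png

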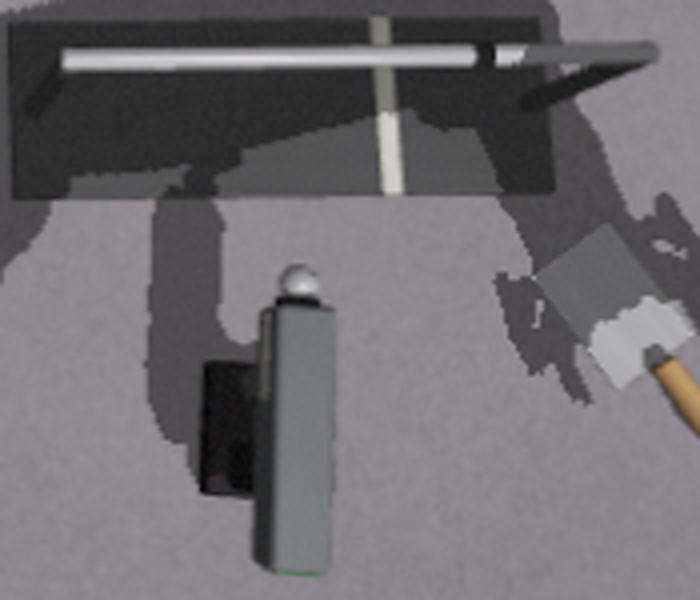

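View pics/c2.png

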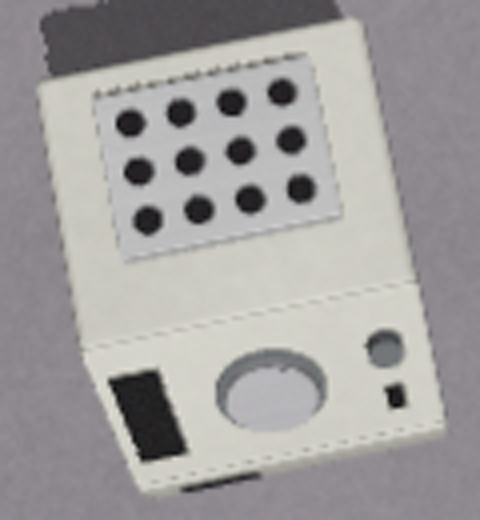

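Run:
```python
from h import *
np.set_printoptions(precision=1,suppress=True)
A=lambda u,v,z:at_z("top",335+u/4,185+v/4,z)
B=lambda u,v,z:at_z("top",165+u/4,125+v/4,z)
ang=lambda a,b:np.degrees(np.arctan2(*(b-a)[[1,0]]))
c=[A(10,23,12),A(541,17,12),A(555,193,12),A(13,198,12)]
print("plate",*c,sum(c)/4,"yaw of +y",ang(c[1],c[0]),ang(c[2],c[3]),np.linalg.norm(c[0]-c[1]),np.linalg.norm(c[0]-c[3]))
l,r,b=A(62,60,170),A(657,52,170),A(486,55,171);print("rail",l,r,(l+r)/2,"yaw",ang(r,l),"band",b,np.linalg.norm(l-r),np.linalg.norm(b-(l+r)/2))
f,t=A(305,309,136),A(300,572,136);u=(f-t)/np.linalg.norm(f-t);print("barrel",f,t,np.linalg.norm(f-t),ang(t,f),"grip",t+u*55, f-u*95)
h=[B(40,86,162),B(357,20,162),B(413,283,162),B(85,350,162)]
print("heater",*h,ang(h[1],h[0]),ang(h[2],h[3]),ang(h[2],h[1]),ang(h[3],h[0]),np.linalg.norm(h[0]-h[1]),np.linalg.norm(h[2]-h[3]))
print("disc",B(272,398,106), B(272,398,99))
E=(B(143,493,20),B(445,435,20));print(E,ang(E[1],E[0]))
for n,p,z in(("flask",(446,392),100),("amber",(457,175),170)):print(n,at_z("top",p[0]/1.4286,p[1]/1.4286,z))
# scene check of band and disc
print(proj("scene",[b,B(272,398,106),t+u*55])*800/560)
```

```text
plate [664.7 -80.7  12. ] [ 669.  -438.7   12. ] [ 549.6 -438.    12. ] [546.5 -79.9  12. ] [ 607.4 -259.3   12. ] yaw of +y 90.69115164744728 90.49448849752287 358.03401951530634 118.18199299953385
rail [604.4 -88.7 170. ] [ 609.2 -428.5  170. ] [ 606.8 -258.6  170. ] yaw 90.80378789544774 band [ 607.1 -329.7  171. ] 339.76899838213467 71.16887157642665
barrel [ 466.  -229.4  136. ] [ 320.3 -218.6  136. ] 146.1408398297749 -4.225737630183842 grip [ 375.1 -222.7  136. ] [ 371.3 -222.4  136. ]
heater [735.  318.3 162. ] [775.7 132.5 162. ] [616.1  98.1 162. ] [577.1 284.5 162. ] 102.36476562108079 101.82256561670485 12.171207537631114 12.078128776983698 190.17479194848093 190.43944285239112
disc [558.3 184.8 106. ] [559.4 185.7  99. ]
(array([509.5, 278.6,  20. ]), array([547.4,  82.8,  20. ])) 100.97098175267237
flask [439.9  -4.5 100. ]
amber [791.  -22.3 170. ]
[[248.6 385.7]
 [427.6 262.1]
 [222.5 305.3]]
```

Emit:
step_arm --pt "0 0 0 0.082 1" --pt "0 0 0 0.082 1" --pt "0 0 0 0.082 1" --pt "0.2 -0.87 0 0 1" --pt "0.2 -0.87 0 0 1" --pt "0.2 -0.87 0 0 1" --pt "0.2 -0.87 0 0 1" --pt "0.2 -0.87 0 0 1" --pt "0.2 -0.87 0 0 1" --pt "0.2 -0.87 0 0 1" --pt "0.2 -0.87 0 0 1" --pt "0 0 0 0 1" --pt "0 0 0 0 1"

```text
t: 1.78
eef_pos: [372.3, -224.3, 231.3]
tool_rot: [0.999, -0.037, -0.0, 0.0]
force: [0.2, 0.0, -0.1]
width: 85.4
grasp_force: 0.0
```

```bash
cat >> h.py <<'E'
def go(x,y,z,yaw):
    "remaining move in tool units: shifts (share of 50mm) in axes after the turn, and turn share"
    s=manip.state();M=R.from_quat(s["tool_rot"]).as_matrix()
    y0=np.degrees(np.arctan2(M[1,0],M[0,0]));d=np.array([x,y,z])-s["eef_pos"]
    a=np.radians(yaw);ex=np.array([np.cos(a),np.sin(a),0]);ey=np.array([np.sin(a),-np.cos(a),0])
    t=(y0-yaw+180)%360-180
    print("t %.2f"%s["t"],"tcp",np.round(s["eef_pos"],1),"yaw %.2f tilt %.2f"%(y0,np.degrees(np.arccos(-M[2,2]))),"w %.1f g %.1f"%(s["width"],s["grasp_force"]),"F",np.round(s["force"],2),
     "\n mm",np.round([d@ex,d@ey,-d[2]],1),"units",np.round(np.array([d@ex,d@ey,-d[2]])/50,3),"turn deg %.2f share %.4f"%(t,t/120))
E
python3 - <<'E'
from h import *
go(373,-222.5,90,-4.2)
s=manip.state();cv2.imwrite("pics/w1.png",manip.snapshot("wrist"))
g=np.array([373,-222.5,114]);a=np.radians(-4.2);u=np.array([np.cos(a),np.sin(a),0]);v=np.array([-np.sin(a),np.cos(a),0]);z=np.array([0,0,1])
print(proj("wrist",[g+120*u,g+95*u+22*z+18*v,g+95*u+22*z-18*v,g+22*z+18*v,g+22*z-18*v],s).round(0))
E
```

```text
t 1.77 tcp [ 372.3 -224.3  231.3] yaw -4.21 tilt 0.03 w 85.4 g 0.0 F [ 0.22  0.02 -0.07] 
 mm [  0.6  -1.9 141.3] units [ 0.011 -0.038  2.825] turn deg -0.01 share -0.0000
[[281.  37.]
 [253.  72.]
 [308.  72.]
 [257. 210.]
 [305. 210.]]
```

View pics/w1.png

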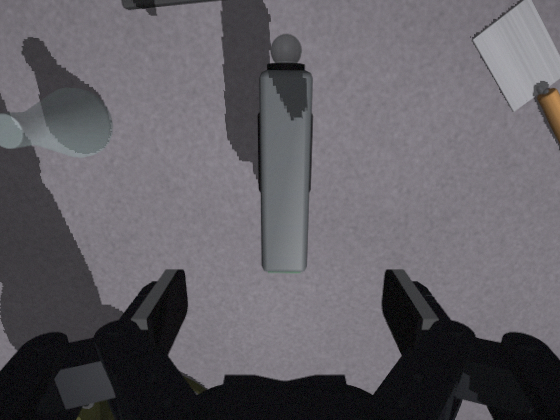

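The wrist view shows the nose tip at (286,33) and the barrel front between (261,71) and (313,71). That's about 5 px right of my prediction, so I'll correct by about 1.5 mm and 0.6°, then go down and grip.

Emit:
step_arm --pt "0.02 0.03 0.7 0.005 1" --pt "0 0 0.7 0 1" --pt "0 0 0.7 0 1" --pt "0 0 0.5 0 1" --pt "0 0 0.22 0 1" --pt "0 0 0 0 0" --pt "0 0 0 0 0" --pt "0 0 0 0 0" --pt "0 0 0 0 0" --pt "0 0 0 0 0" --pt "0 0 0 0 0" --squeeze 30

```text
t: 3.2
eef_pos: [373.9, -225.4, 91.1]
tool_rot: [0.999, -0.042, 0.001, 0.0]
force: [-0.4, 2.1, 6.4]
width: 35.6
grasp_force: 33.2
```

Run:
```python
from h import *
go(483,-236,92,0.6)
```

```text
t 3.20 tcp [ 373.9 -225.4   91.1] yaw -4.79 tilt 0.09 w 35.6 g 33.2 F [-0.45  2.12  6.36] 
 mm [108.9  11.7  -0.9] units [ 2.179  0.234 -0.018] turn deg -5.39 share -0.0449
```

Emit:
step_arm --pt "0 0 -0.06 0 0" --pt "0.3 0.034 0 -0.045 0" --pt "0.6 0.07 0 0 0" --pt "0.6 0.07 0 0 0" --pt "0.4 0.06 0 0 0" --pt "0.12 0 0 0 0" --pt "0 0 0 0 0" --squeeze 22

```text
t: 4.08
eef_pos: [473.5, -237.1, 92.9]
tool_rot: [1.0, 0.005, -0.001, -0.0]
force: [-0.4, -0.3, -4.0]
width: 35.4
grasp_force: 32.0
```

Run:
```python
from h import *
go(483,-236,93,0.6)
s=manip.state();a=manip.snapshot("wrist");b=manip.snapshot("scene")[150:360,80:360]
cv2.imwrite("pics/w2.png",np.vstack([a[:300],cv2.resize(b,(400,300),interpolation=cv2.INTER_CUBIC)[:, :] if 0 else cv2.copyMakeBorder(cv2.resize(b,(400,300),interpolation=cv2.INTER_CUBIC),0,0,0,160,0)]))
```

```text
t 4.08 tcp [ 473.5 -237.1   92.9] yaw 0.60 tilt 0.09 w 35.4 g 32.0 F [-0.41 -0.28 -3.96] 
 mm [ 9.6 -1.  -0.1] units [ 0.191 -0.021 -0.002] turn deg 0.00 share 0.0000
```

View pics/w2.png

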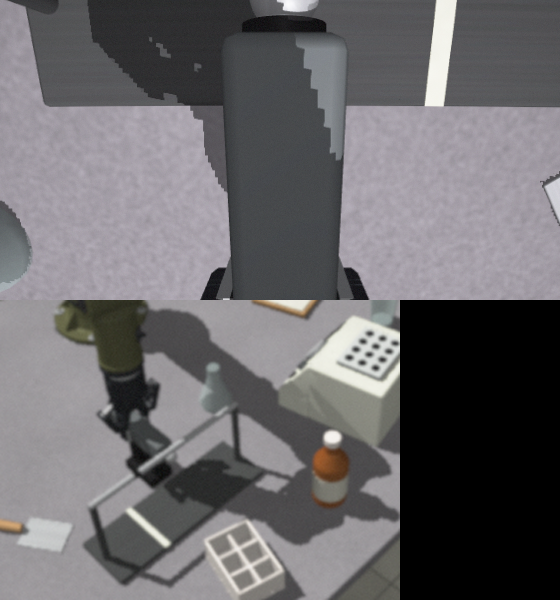

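Wrist view: the plate's front edge is at row 106, its left corner at (45,106) and the white line at (437,106). I'll check those against the plate model before pivoting the thermometer nose-down, with its toe against this edge.

Run:
```python
from h import *
for u in(45,200,437):print(at_z("wrist",u,106,12).round(1))
```

```text
[546.6 -83.5  12. ]
[ 546.8 -183.6   12. ]
[ 548.4 -334.5   12. ]
```

Emit:
step_arm --pt "0.18 0 0 0 0" --pt "0.15 0 -0.081 0 0" --pt "0.15 0 -0.081 0 0" --pt "0.14 0 -0.053 0 0" --pt "0.14 0 -0.053 0 0" --pt "0.1 0 -0.025 0 0" --pt "0.11 0 -0.025 0 0" --pt "0.1 0 -0.019 0 0" --pt "0.11 0 -0.019 0 0" --pt "0.1 0 -0.005 0 0" --pt "0.11 0 -0.005 0 0" --pt "0.1 0 -0.003 0 0" --pt "0.11 0 -0.003 0 0" --pt "0 0 0 0 0"

```text
t: 5.92
eef_pos: [555.1, -236.5, 111.8]
tool_rot: [1.0, 0.005, 0.0, 0.0]
force: [-2.8, 1.6, 1.0]
width: 35.8
grasp_force: 30.4
```

Run:
```python
from h import *
go(553.7,-237,111.5,0.6)
s=manip.state();a=manip.snapshot("wrist");b=manip.snapshot("scene")[150:360,80:360]
cv2.imwrite("pics/w3.png",np.vstack([a[:300],cv2.copyMakeBorder(cv2.resize(b,(400,300),interpolation=cv2.INTER_CUBIC),0,0,0,160,0)]))
# predicted barrel top front edge and tip row by pitch
for th in(0,20,25,30,35,40):
    t=np.radians(th);c,n=np.cos(t),np.sin(t)
    g=np.array(s["eef_pos"])+[0,0,23]
    P=[g+[x*c+z*n,y,-x*n+z*c] for x,y,z in((95,18,22),(95,-18,22),(120,0,0),(109,0,0))]
    print(th,proj("wrist",P,s).round(0).tolist())
```

```text
t 5.92 tcp [ 555.1 -236.5  111.8] yaw 0.61 tilt 0.05 w 35.8 g 30.4 F [-2.75  1.64  1.  ] 
 mm [-1.4  0.4  0.3] units [-0.027  0.009  0.006] turn deg 0.01 share 0.0001
0 [[218.0, 32.0], [354.0, 33.0], [287.0, -44.0], [286.0, -3.0]]
20 [[235.0, 44.0], [336.0, 46.0], [286.0, 15.0], [285.0, 40.0]]
25 [[238.0, 52.0], [333.0, 53.0], [286.0, 30.0], [285.0, 52.0]]
30 [[241.0, 60.0], [330.0, 61.0], [285.0, 45.0], [285.0, 64.0]]
35 [[243.0, 70.0], [327.0, 70.0], [285.0, 59.0], [285.0, 77.0]]
40 [[246.0, 79.0], [325.0, 80.0], [285.0, 73.0], [285.0, 89.0]]
```

View pics/w3.png

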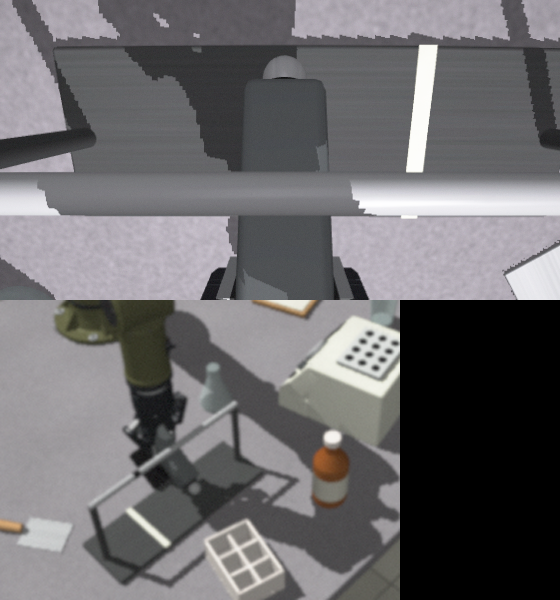

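The thermometer pivoted. Its nose sphere is centred at about (285,77), which matches 35° nose-down. I'll tighten the grip, back out from under the bar, rise, and cross above the flask to the heater.

Emit:
step_arm --pt "0 0 -0.04 0 0" --pt "-0.5 0 0 0 0" --pt "-0.7 0 0 0 0" --pt "-0.7 0 0 0 0" --pt "-0.5 0 0 0 0" --pt "0 0 -0.8 0 0" --pt "0 0 -0.9 0 0" --pt "0 0 -0.85 0 0" --pt "0 -0.6 0 0 0" --pt "0 -0.8 0 0 0" --pt "0 -0.8 0 0 0" --pt "0 -0.8 0 0 0" --pt "0 -0.8 0 0 0" --pt "0 -0.8 0 0 0" --pt "0 -0.8 0 0 0" --pt "0 -0.8 0 0 0" --pt "0 -0.8 0 -0.048 0" --pt "0 -0.6 0 -0.048 0" --pt "0 0 0 0 0" --squeeze 70

```text
t: 8.4
eef_pos: [427.7, 144.8, 241.9]
tool_rot: [0.994, 0.108, 0.001, -0.001]
force: [-0.4, -0.8, -4.5]
width: 35.3
grasp_force: 67.2
```

Run:
```python
from h import *
go(427,156.6,170.6,12.1)
s=manip.state();a=manip.snapshot("wrist");b=manip.snapshot("top")[110:310,110:390]
cv2.imwrite("pics/w4.png",np.vstack([a[:300],cv2.resize(b,(420,300),interpolation=cv2.INTER_CUBIC)]) if 0 else np.vstack([a[:340],cv2.copyMakeBorder(cv2.resize(b,(364,260),interpolation=cv2.INTER_CUBIC),0,0,0,196,0)]))
a=np.radians(12.1);t=np.radians(35)
c=np.array([559,185,99.]);n=np.array([-np.cos(t)*np.cos(a),-np.cos(t)*np.sin(a),np.sin(t)]);y=np.array([-np.sin(a),np.cos(a),0]);x=np.cross(y,n)
print(proj("wrist",[c+12*n,c+12*n+28*x,c+12*n-28*x,c+12*n+28*y,c+12*n-28*y],s).round(0).tolist())
for th in(30,35,40):
    t=np.radians(th);C,N=np.cos(t),np.sin(t);M=R.from_quat(s["tool_rot"]).as_matrix()
    P=[M@np.array([x*C+z*N,-y,-(-x*N+z*C)-23])+s["eef_pos"] for x,y,z in((95,18,22),(95,-18,22),(120,0,0),(109,0,0))]
    print(th,proj("wrist",P,s).round(0).tolist())
```

```text
t 8.40 tcp [427.7 144.8 241.9] yaw 12.41 tilt 0.18 w 35.3 g 67.2 F [-0.43 -0.78 -4.52] 
 mm [  1.8 -11.6  71.3] units [ 0.035 -0.233  1.426] turn deg 0.31 share 0.0026
[[269.0, 32.0], [267.0, -1.0], [270.0, 59.0], [231.0, 32.0], [306.0, 32.0]]
30 [[238.0, 60.0], [327.0, 60.0], [283.0, 44.0], [283.0, 64.0]]
35 [[241.0, 70.0], [325.0, 70.0], [283.0, 59.0], [283.0, 76.0]]
40 [[243.0, 79.0], [322.0, 79.0], [283.0, 73.0], [283.0, 89.0]]
```

View pics/w4.png

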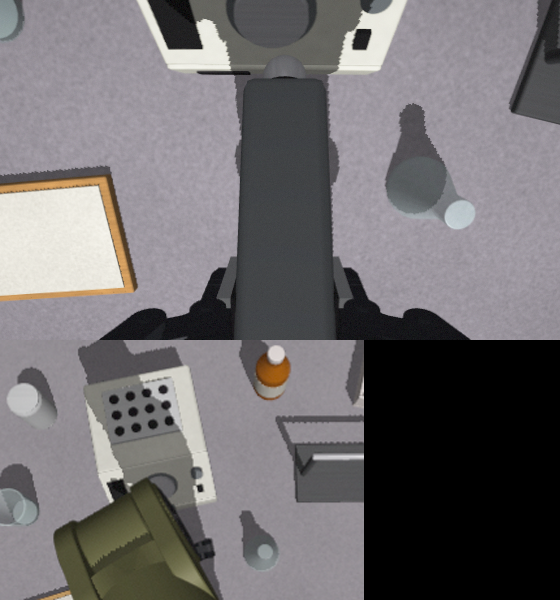

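The disc is cut off at the top of the frame (outer ring from 228 to 315, bottom at row 48). I'll rise 80 mm to see the whole panel.

Emit:
step_arm --pt "0 -0.23 -0.8 0 0" --pt "0 0 -0.8 0 0" --pt "0 0 0 0 0" --pt "0 0 0 0 0"

```text
t: 9.0
eef_pos: [424.9, 152.0, 320.6]
tool_rot: [0.995, 0.104, -0.0, 0.0]
force: [-0.7, 1.3, -4.8]
width: 35.5
grasp_force: 67.5
```

Run:
```python
from h import *
go(427,156.6,170.6,12.1)
s=manip.state();a=manip.snapshot("wrist")
cv2.imwrite("pics/w5.png",cv2.resize(a[0:150,130:430],None,fx=2.66,fy=2.66,interpolation=cv2.INTER_CUBIC))
a=np.radians(12.1);t=np.radians(35)
c=np.array([559,185,99.]);n=np.array([-np.cos(t)*np.cos(a),-np.cos(t)*np.sin(a),np.sin(t)]);y=np.array([-np.sin(a),np.cos(a),0]);x=np.cross(y,n)
for h in(4,12,20):
  print(h,((proj("wrist",[c+h*n,c+h*n+28*x,c+h*n-28*x,c+h*n+28*y,c+h*n-28*y],s)-[130,0])*2.66).round(0).tolist())
print(((proj("wrist",[c+60*x+100*y,c+60*x-100*y,c-60*x-100*y,c-60*x+100*y],s)-[130,0])*2.66).round(0).tolist())
```

```text
t 9.00 tcp [424.9 152.  320.6] yaw 11.99 tilt 0.05 w 35.5 g 67.5 F [-0.66  1.31 -4.76] 
 mm [  3.1  -4.1 150. ] units [ 0.061 -0.082  3.001] turn deg -0.11 share -0.0009
4 [[396.0, 104.0], [395.0, 40.0], [397.0, 158.0], [320.0, 104.0], [473.0, 104.0]]
12 [[396.0, 121.0], [395.0, 59.0], [397.0, 175.0], [319.0, 122.0], [473.0, 121.0]]
20 [[396.0, 139.0], [395.0, 78.0], [397.0, 192.0], [318.0, 140.0], [474.0, 139.0]]
[[67.0, -54.0], [720.0, -56.0], [630.0, 203.0], [166.0, 205.0]]
```

View pics/w5.png

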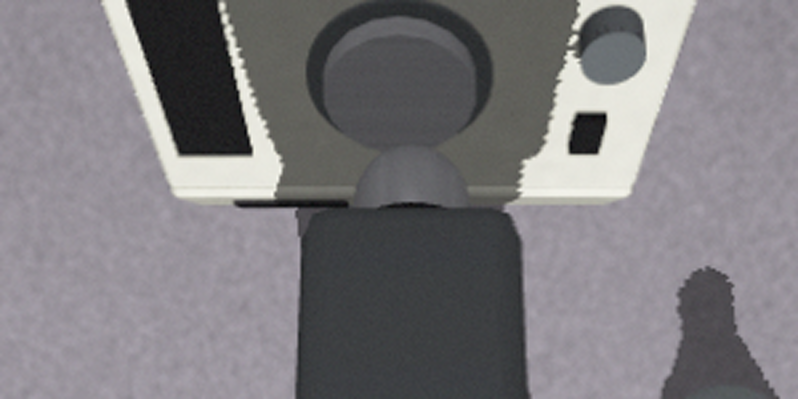

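The whole disc is in view: face centre at about (400,93) in the crop and base ring centred at (400,75), so it stands out about 8 mm. The panel centre comes to about (565,185.5,99). My earlier value missed the disc's standoff. I'll move to 30 mm in front of it along the normal.

Run:
```python
from h import *
go(439.4,158.4,168,12.1)
```

```text
t 9.05 tcp [424.6 152.  320.2] yaw 12.01 tilt 0.11 w 35.3 g 67.5 F [-0.05 -0.17 -4.9 ] 
 mm [ 15.8  -3.1 152.2] units [ 0.316 -0.063  3.045] turn deg -0.09 share -0.0007
```

Emit:
step_arm --pt "0 -0.063 0.7 0 0" --pt "0 0 0.8 0 0" --pt "0 0 0.8 0 0" --pt "0 0 0.6 0 0" --pt "0 0 0.14 0 0" --pt "0.15 0 0 0 0" --pt "0.166 0 0 0 0" --pt "0 0 0 0 0" --pt "0 0 0 0 0"

```text
t: 10.18
eef_pos: [439.9, 159.6, 169.8]
tool_rot: [0.994, 0.105, 0.0, -0.0]
force: [-0.4, 0.7, -4.8]
width: 35.5
grasp_force: 67.3
```

Run:
```python
from h import *
go(439.4,158.4,168,12.1)
s=manip.state();a=manip.snapshot("wrist");b=manip.snapshot("scene")[110:260,240:440]
cv2.imwrite("pics/w6.png",np.vstack([a[:300],cv2.copyMakeBorder(cv2.resize(b,(400,300),interpolation=cv2.INTER_CUBIC),0,0,0,160,0)]))
```

```text
t 10.18 tcp [439.9 159.6 169.8] yaw 12.11 tilt 0.04 w 35.5 g 67.3 F [-0.42  0.73 -4.79] 
 mm [-0.7  1.1  1.8] units [-0.015  0.022  0.036] turn deg 0.01 share 0.0000
```

Emit:
step_arm --pt "0.1 0.02 0.1 0 0" --pt "0.13 0 0.09 0 0" --pt "0.033 0 0.023 0 0" --pt "0.033 0 0.023 0 0" --pt "0.033 0 0.023 0 0" --pt "0 0 0 0 0" --pt "0 0 0 0 0"

```text
t: 11.15
eef_pos: [456.0, 162.1, 156.5]
tool_rot: [0.994, 0.106, 0.0, -0.0]
force: [0.1, 0.8, -4.7]
width: 35.5
grasp_force: 67.3
```

Emit:
step_arm --pt "0.033 0 0.023 0 0" --pt "0.033 0 0.023 0 0" --pt "0 0 0 0 0"

```text
t: 11.52
eef_pos: [459.4, 162.8, 154.0]
tool_rot: [0.994, 0.105, -0.0, -0.0]
force: [1.2, -0.3, -4.4]
width: 35.5
grasp_force: 67.3
```

Emit:
step_arm --pt "0.033 0 0.023 0 0" --pt "0 0 0 0 0"

```text
t: 11.78
eef_pos: [461.0, 163.1, 152.9]
tool_rot: [0.994, 0.105, 0.0, -0.0]
force: [0.1, -0.7, -4.1]
width: 35.4
grasp_force: 67.3
```

Emit:
step_arm --pt "0.033 0 0.023 0 0" --pt "0.033 0 0.023 0 0" --pt "0 0 0 0 0" --pt "0 0 0 0 0"

```text
t: 12.28
eef_pos: [464.1, 163.8, 150.7]
tool_rot: [0.994, 0.105, -0.0, -0.0]
force: [0.5, -0.3, -3.9]
width: 35.7
grasp_force: 67.3
```

Emit:
step_arm --pt "0.033 0 0.023 0 0" --pt "0 0 0 0 0" --pt "0 0 0 0 0"

```text
t: 12.65
eef_pos: [465.6, 164.1, 149.6]
tool_rot: [0.994, 0.106, -0.0, 0.0]
force: [-0.7, -0.3, -2.1]
width: 35.0
grasp_force: 67.3
```

Emit:
step_arm --pt "0.033 0 0.023 0 0" --pt "0 0 0 0 0" --pt "0 0 0 0 0"

```text
t: 13.02
eef_pos: [467.2, 164.4, 148.4]
tool_rot: [0.994, 0.105, -0.0, 0.0]
force: [-2.1, -0.8, -1.6]
width: 35.1
grasp_force: 67.4
```

Emit:
step_arm --pt "0.022 0 0.015 0 0" --pt "0 0 0 0 0" --pt "0 0 0 0 0" --pt "0 0 0 0 0" --pt "0 0 0 0 0" --pt "0 0 0 0 0" --pt "0 0 0 0 0"

```text
t: 13.9
eef_pos: [468.4, 164.7, 147.6]
tool_rot: [0.994, 0.106, -0.0, -0.0]
force: [-3.1, -1.0, -0.3]
width: 34.9
grasp_force: 67.5
```

Emit:
step_arm --pt "0 0 0 0 0" --pt "0 0 0 0 0" --pt "0 0 0 0 0" --pt "0 0 0 0 0"

```text
t: 14.4
eef_pos: [468.4, 164.7, 147.6]
tool_rot: [0.994, 0.106, -0.0, -0.0]
force: [-2.5, -0.6, -2.2]
width: 34.8
grasp_force: 67.5
```

Run:
```python
from h import *
F=[]
for i in range(4):
    a=manip.snapshot("wrist");F.append(manip.state()["force"])
print(np.round(F,2),np.mean(F,0))
b=manip.snapshot("scene")[110:260,240:440]
cv2.imwrite("pics/w7.png",np.vstack([a[:300],cv2.copyMakeBorder(cv2.resize(b,(400,300),interpolation=cv2.INTER_CUBIC),0,0,0,160,0)]))
c=np.array([565.2,185.4,99]);a=np.radians(12.1)
go(465,164,150,12.1);s=manip.state();d=np.array(s["eef_pos"])-c;f=np.array([np.cos(a),np.sin(a),0])
print("fwd",d@f,"z",d[2])
```

```text
[[-3.06 -0.46 -0.65]
 [-3.22 -0.36 -0.69]
 [-3.4  -0.85 -0.5 ]
 [-3.02 -2.13 -0.66]] [-3.17482034 -0.95065323 -0.62618703]
t 14.65 tcp [468.4 164.7 147.6] yaw 12.11 tilt 0.01 w 35.3 g 67.5 F [-3.01  0.31 -2.03] 
 mm [-3.5 -0.  -2.4] units [-0.069 -0.    -0.048] turn deg 0.01 share 0.0001
fwd -98.99955933000464 z 48.62265075192278
```

View pics/w7.png

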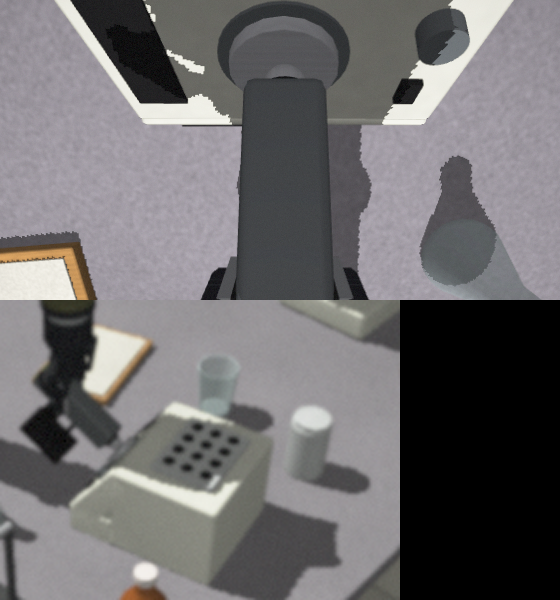

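The nose rests on the disc. In the wrist view the face spans 230–339, centre 284, with the nose at 286. The force change is about 5 N and the reconstructed tip is within about 1 mm of the centre. It held still for more than a second, and I'll hold a little longer before backing off along the normal and crossing back high.

Emit:
step_arm --pt "0 0 0 0 0" --pt "0 0 0 0 0" --pt "0 0 0 0 0" --pt "0 0 0 0 0" --pt "-0.1 0 -0.07 0 0" --pt "-0.25 0 -0.175 0 0" --pt "-0.4 0 -0.28 0 0" --pt "0 0 -0.7 0 0" --pt "0 0 -0.7 0 0" --pt "0 0 -0.3 0.0475 0" --pt "0 0.5 0 0.0475 0" --pt "0 0.8 0 0 0" --pt "0 0.8 0 0 0" --pt "0 0.8 0 0 0" --pt "0 0.8 0 0 0" --pt "0 0.8 0 0 0" --pt "0 0.8 0 0 0" --pt "0 0.6 0 0 0" --pt "0 0 0 0 0"

```text
t: 17.02
eef_pos: [436.4, -141.4, 258.4]
tool_rot: [1.0, 0.003, -0.001, 0.001]
force: [0.2, -0.0, -4.7]
width: 35.7
grasp_force: 67.5
```

Run:
```python
from h import *
go(500,-211,250,0.7)
```

```text
t 17.02 tcp [ 436.4 -141.4  258.4] yaw 0.34 tilt 0.09 w 35.7 g 67.5 F [ 0.2  -0.01 -4.73] 
 mm [62.7 70.4  8.4] units [1.255 1.408 0.168] turn deg -0.36 share -0.0030
```

Emit:
step_arm --pt "0.4 0.5 0.1 -0.003 0" --pt "0.7 0.5 0.1 0 0" --pt "0.7 0.41 0.1 0 0" --pt "0.48 0 0.068 0 0" --pt "0 0 0 0 0" --pt "0 0 0 0 0" --squeeze 22

```text
t: 17.77
eef_pos: [552.0, -206.0, 240.2]
tool_rot: [1.0, 0.009, -0.001, -0.0]
force: [0.2, -0.8, -3.8]
width: 35.4
grasp_force: 67.7
```

Run:
```python
from h import *
go(551,-211,216,0.7)
s=manip.state();im=manip.snapshot("wrist")
P=[np.array([607,y,171]) for y in(-140,-211,-259,-300,-330)]
q=proj("wrist",P,s);print(q.round(0).tolist())
g=cv2.cvtColor(im,cv2.COLOR_BGR2GRAY)
for u in (100,150,200,400,450,500,540): 
    print(u,g[:250:6,u].tolist())
```

```text
t 17.77 tcp [ 552.  -206.   240.2] yaw 1.08 tilt 0.09 w 35.4 g 67.7 F [ 0.19 -0.81 -3.78] 
 mm [-1.1  5.  24.2] units [-0.021  0.1    0.483] turn deg 0.38 share 0.0032
[[178.0, 137.0], [293.0, 139.0], [371.0, 141.0], [436.0, 142.0], [483.0, 143.0]]
100 [162, 162, 159, 159, 156, 165, 160, 156, 151, 155, 161, 158, 161, 160, 167, 166, 163, 171, 164, 161, 163, 157, 182, 216, 169, 171, 170, 169, 166, 171, 167, 165, 130, 84, 90, 89, 87, 92, 87, 91, 100, 99]
150 [84, 82, 161, 163, 162, 149, 85, 84, 87, 85, 163, 168, 170, 169, 172, 168, 162, 166, 167, 172, 41, 101, 181, 225, 207, 169, 174, 181, 168, 167, 173, 171, 167, 173, 164, 166, 174, 170, 175, 167, 169, 164]
200 [84, 82, 86, 83, 84, 87, 87, 160, 163, 161, 69, 93, 95, 97, 94, 92, 97, 93, 97, 98, 96, 98, 117, 113, 89, 96, 97, 93, 99, 97, 165, 177, 170, 167, 170, 165, 175, 166, 170, 173, 171, 172]
400 [85, 82, 162, 166, 164, 162, 154, 163, 165, 145, 90, 92, 94, 101, 139, 242, 245, 249, 248, 249, 249, 249, 153, 225, 228, 250, 250, 251, 250, 251, 168, 172, 171, 165, 174, 171, 169, 176, 173, 177, 175, 169]
450 [83, 85, 142, 161, 166, 161, 157, 161, 162, 162, 85, 87, 91, 96, 95, 94, 91, 93, 92, 94, 92, 89, 139, 213, 228, 93, 97, 95, 100, 95, 166, 167, 169, 171, 168, 172, 173, 174, 169, 168, 175, 164]
500 [155, 161, 163, 157, 156, 157, 158, 156, 158, 159, 88, 67, 88, 91, 90, 90, 92, 92, 91, 94, 38, 31, 123, 202, 230, 163, 167, 166, 162, 167, 167, 171, 166, 132, 221, 227, 222, 219, 224, 220, 227, 224]
540 [149, 152, 148, 160, 154, 152, 159, 159, 157, 152, 156, 156, 157, 159, 148, 158, 163, 166, 166, 161, 166, 40, 113, 192, 226, 165, 164, 159, 165, 169, 168, 164, 169, 165, 165, 165, 171, 164, 169, 165, 170, 163]
```

Run:
```python
from h import *
s=manip.state();im=manip.snapshot("wrist");g=cv2.cvtColor(im,cv2.COLOR_BGR2GRAY)
print(g[139:146,380:560:4].min(0).tolist());print(g[139:146,100:180:4].mean(0).round().tolist())
r=g[140:145,330:560].astype(float).mean(0)
for u in(470,480,484,490):print(u,at_z("wrist",u,142,171,s).round(1))
```

```text
[221, 221, 221, 221, 223, 223, 223, 222, 223, 222, 224, 223, 223, 223, 224, 224, 223, 223, 221, 220, 219, 217, 216, 215, 40, 37, 39, 38, 36, 209, 209, 211, 210, 210, 209, 207, 206, 206, 204, 204, 206, 201, 201, 201, 197]
[184.0, 211.0, 210.0, 202.0, 206.0, 214.0, 214.0, 215.0, 214.0, 214.0, 214.0, 214.0, 215.0, 215.0, 216.0, 217.0, 216.0, 216.0, 211.0, 211.0]
470 [ 607.4 -321.9  171. ]
480 [ 607.5 -328.2  171. ]
484 [ 607.6 -330.7  171. ]
490 [ 607.7 -334.6  171. ]
```

Emit:
step_arm --pt "-0.02 0.1 0.24 0.003 0" --pt "0 0 0.24 0 0" --pt "-0.13 0 0.135 0 0" --pt "-0.13 0 0.135 0 0" --pt "-0.095 0 0.155 0 0" --pt "-0.095 0 0.155 0 0" --pt "-0.065 0 0.17 0 0" --pt "0 0 0 0 0" --squeeze 20

```text
t: 18.88
eef_pos: [525.7, -211.9, 178.3]
tool_rot: [1.0, 0.006, -0.001, -0.0]
force: [2.4, -0.9, -0.0]
width: 35.3
grasp_force: 70.7
```

```bash
cat >> h.py <<'E'
def pitch():
    "rows of the barrel's front-top edge near u=285 against predictions"
    s=manip.state();g=cv2.cvtColor(manip.snapshot("wrist"),cv2.COLOR_BGR2GRAY);M=R.from_quat(s["tool_rot"]).as_matrix()
    print("col280",g[0:120:3,280].tolist())
    for th in(-5,0,5,10,20):
        t=np.radians(th);C,N=np.cos(t),np.sin(t)
        P=[M@np.array([x*C+z*N,0,-(-x*N+z*C)-23])+s["eef_pos"] for x,z in((95,22),(109,0))]
        print(th,proj("wrist",P,s).round(0).tolist())
E
python3 - <<'E'
from h import *
go(522,-211,170,0.7)
pitch()
E
```

```text
t 18.88 tcp [ 525.7 -211.9  178.3] yaw 0.69 tilt 0.08 w 35.3 g 70.7 F [ 2.41 -0.93 -0.01] 
 mm [-3.7 -1.   8.3] units [-0.074 -0.019  0.166] turn deg -0.01 share -0.0000
col280 [215, 167, 186, 219, 221, 225, 102, 100, 65, 27, 27, 24, 26, 56, 66, 71, 70, 74, 77, 75, 77, 77, 77, 75, 75, 77, 77, 77, 75, 74, 78, 76, 73, 76, 75, 76, 75, 76, 75, 75]
-5 [[282.0, 36.0], [282.0, -11.0]]
0 [[282.0, 32.0], [282.0, -3.0]]
5 [[282.0, 32.0], [283.0, 6.0]]
10 [[282.0, 34.0], [283.0, 17.0]]
20 [[283.0, 45.0], [283.0, 40.0]]
```

Emit:
step_arm --pt "-0.04 0 0.09 0 0" --pt "-0.03 0 0.09 0 0" --pt "0 0 0.01 0 0" --pt "0 0 0 0 0"

```text
t: 19.42
eef_pos: [522.9, -211.9, 169.7]
tool_rot: [1.0, 0.006, 0.0, 0.0]
force: [2.0, -1.3, 4.3]
width: 35.4
grasp_force: 71.1
```

Run:
```python
from h import *
go(522,-211,170,0.7)
pitch()
```

```text
t 19.43 tcp [ 522.9 -211.9  169.7] yaw 0.71 tilt 0.01 w 35.4 g 71.1 F [ 1.95 -1.32  4.32] 
 mm [-0.9 -0.9 -0.3] units [-0.019 -0.018 -0.007] turn deg 0.01 share 0.0001
col280 [106, 102, 102, 130, 126, 96, 107, 26, 26, 26, 23, 22, 36, 62, 66, 69, 68, 73, 72, 75, 73, 73, 74, 74, 75, 75, 75, 74, 75, 75, 74, 75, 75, 76, 75, 77, 75, 75, 75, 73]
-5 [[282.0, 36.0], [282.0, -11.0]]
0 [[282.0, 32.0], [282.0, -3.0]]
5 [[282.0, 32.0], [283.0, 6.0]]
10 [[282.0, 34.0], [283.0, 17.0]]
20 [[283.0, 45.0], [283.0, 40.0]]
```

Emit:
step_arm --pt "0 0 0.04 0 0" --pt "0 0 0.03 0 0" --pt "0 0 0 0 0"

```text
t: 19.85
eef_pos: [522.1, -211.9, 166.0]
tool_rot: [1.0, 0.006, -0.001, 0.0]
force: [-0.0, -1.3, 5.8]
width: 35.1
grasp_force: 71.3
```

Run:
```python
from h import *
pitch()
go(582.5,-211,215,0.7)
```

```text
col280 [104, 101, 97, 98, 94, 93, 90, 26, 30, 21, 27, 17, 23, 58, 66, 67, 68, 68, 73, 74, 71, 72, 73, 75, 72, 74, 71, 71, 74, 73, 73, 71, 74, 74, 74, 73, 74, 72, 74, 72]
-5 [[282.0, 36.0], [282.0, -11.0]]
0 [[282.0, 32.0], [282.0, -3.0]]
5 [[282.0, 32.0], [283.0, 6.0]]
10 [[282.0, 34.0], [283.0, 17.0]]
20 [[283.0, 45.0], [283.0, 40.0]]
t 19.90 tcp [ 522.1 -211.9  166. ] yaw 0.69 tilt 0.09 w 35.2 g 71.3 F [-0.17 -1.99  5.08] 
 mm [ 60.4  -0.2 -49. ] units [ 1.209 -0.004 -0.98 ] turn deg -0.01 share -0.0000
```

Emit:
step_arm --pt "0 0 -0.44 0 0" --pt "0 0 -0.5 0 0" --pt "0 0 0 0 0" --pt "0.4 0 0 0 0" --pt "0.5 0 0 0 0" --pt "0.3 0 0 0 0" --pt "0 0 0 0 0" --pt "0 0 0 0 0"

```text
t: 20.9
eef_pos: [581.3, -210.9, 211.4]
tool_rot: [1.0, 0.006, -0.002, -0.0]
force: [-0.3, 0.1, -4.2]
width: 35.0
grasp_force: 70.0
```

Run:
```python
from h import *
go(582.5,-211,170,0.7)
pitch()
cv2.imwrite("pics/s8.png",manip.snapshot("scene"))
s=manip.state();g=cv2.cvtColor(manip.snapshot("wrist"),cv2.COLOR_BGR2GRAY)
for u in(120,430,480):print(u,g[120:300:4,u].tolist())
print(proj("wrist",[[607.5,y,171] for y in(-120,-300,-330)],s).round())
```

```text
t 20.90 tcp [ 581.3 -210.9  211.4] yaw 0.71 tilt 0.21 w 35.0 g 70.0 F [-0.3   0.13 -4.15] 
 mm [ 1.2  0.1 41.4] units [0.025 0.002 0.828] turn deg 0.01 share 0.0001
col280 [137, 136, 137, 228, 102, 99, 118, 29, 30, 23, 31, 27, 29, 63, 68, 72, 73, 74, 77, 75, 77, 79, 77, 78, 75, 76, 78, 77, 79, 76, 78, 78, 77, 78, 78, 78, 78, 81, 77, 78]
-5 [[282.0, 36.0], [282.0, -11.0]]
0 [[282.0, 32.0], [282.0, -3.0]]
5 [[282.0, 32.0], [283.0, 6.0]]
10 [[282.0, 34.0], [283.0, 17.0]]
20 [[283.0, 45.0], [283.0, 40.0]]
120 [170, 174, 172, 165, 174, 174, 180, 176, 173, 171, 174, 180, 43, 39, 40, 46, 107, 153, 199, 227, 233, 175, 178, 176, 178, 181, 167, 174, 175, 181, 171, 178, 170, 177, 120, 93, 100, 102, 102, 105, 104, 105, 108, 114, 119]
430 [98, 97, 97, 96, 97, 98, 98, 97, 97, 94, 100, 95, 96, 98, 98, 101, 102, 141, 195, 237, 235, 125, 105, 176, 174, 178, 178, 177, 173, 171, 170, 176, 171, 170, 175, 181, 174, 169, 179, 174, 174, 178, 181, 177, 181]
480 [80, 52, 92, 96, 95, 96, 97, 96, 97, 95, 99, 97, 98, 96, 97, 99, 91, 138, 189, 226, 233, 71, 102, 180, 170, 175, 170, 171, 179, 167, 176, 87, 236, 235, 237, 234, 236, 232, 233, 120, 171, 171, 176, 176, 173]
[[123. 195.]
 [440. 198.]
 [492. 199.]]
```

Emit:
step_arm --pt "0.04 0 0 0 0" --pt "0 0 0.15 0 0" --pt "0 0 0.15 0 0" --pt "0 0 0.1 0 0" --pt "0 0 0 0 0"

```text
t: 21.68
eef_pos: [584.7, -211.0, 192.3]
tool_rot: [1.0, 0.006, -0.0, -0.0]
force: [0.3, 0.5, -3.7]
width: 35.2
grasp_force: 70.2
```

Emit:
step_arm --pt "0 0 0.1 0 0" --pt "0 0 0.1 0 0" --pt "0 0 0.1 0 0" --pt "0 0 0 0 0" --pt "0 0 0 0 0"

```text
t: 22.3
eef_pos: [585.0, -211.1, 178.1]
tool_rot: [1.0, 0.006, 0.0, 0.0]
force: [0.4, 0.3, -4.9]
width: 35.2
grasp_force: 70.2
```

Emit:
step_arm --pt "0 0 0.06 0 0" --pt "0 0 0.06 0 0" --pt "0 0 0 0 0" --pt "0 0 0 0 0"

```text
t: 22.8
eef_pos: [584.9, -211.1, 172.0]
tool_rot: [1.0, 0.006, -0.0, -0.0]
force: [0.0, 0.3, -3.5]
width: 35.2
grasp_force: 70.2
```

Emit:
step_arm --pt "0 0 0.04 0 0" --pt "0 0 0 0 0" --pt "0 0 0 0 0"

```text
t: 23.18
eef_pos: [584.9, -211.1, 170.0]
tool_rot: [1.0, 0.006, -0.0, -0.0]
force: [-0.1, -0.4, -3.6]
width: 35.1
grasp_force: 70.2
```

Emit:
step_arm --pt "0 0 0.04 0 0" --pt "0 0 0 0 0" --pt "0 0 0 0 0"

```text
t: 23.55
eef_pos: [585.1, -211.1, 169.2]
tool_rot: [1.0, 0.006, 0.001, 0.0]
force: [-3.8, 0.9, 5.1]
width: 34.6
grasp_force: 71.3
```

Emit:
step_arm --pt "0 0 -0.03 0 0" --pt "0 0 0 0 0" --pt "0 0 0 0 0" --pt "0 0.1 0 0 0" --pt "0 0.2 0 0 0" --pt "0 0.2 0 0 0" --pt "0 0.2 0 0 0" --pt "0 0.2 0 0 0" --pt "0 0.2 0 0 0" --pt "0 0.2 0 0 0" --pt "0 0.2 0 0 0" --pt "0 0.2 0 0 0" --pt "0 0.2 0 0 0" --pt "0 0.2 0 0 0" --pt "0 0.2 0 0 0" --pt "0 0.1 0 0 0" --pt "0 0 0 0 0" --pt "0 0 0 0 0"

```text
t: 25.8
eef_pos: [586.3, -331.1, 169.5]
tool_rot: [1.0, 0.006, -0.0, 0.0]
force: [0.5, -0.0, -2.8]
width: 35.1
grasp_force: 70.3
```

Run:
```python
from h import *
go(585,-331,169,0.7)
s=manip.state();g=cv2.cvtColor(manip.snapshot("wrist"),cv2.COLOR_BGR2GRAY)
# bar profile, post, white base line
for v in(195,197,200):print(v,g[v,0:560:8].tolist())
for v in(60,80,100,240,250):
    w=np.where(g[v]>225)[0];print(v,w.min() if len(w) else None,w.max() if len(w) else None,len(w))
print(proj("wrist",[[607.5,-331,171],[548,-333,12],[660,-332,12],[607.5,-261-165,171]],s).round())
im=manip.snapshot("scene");g=cv2.cvtColor(im,cv2.COLOR_BGR2GRAY);cv2.imwrite("pics/s9.png",im)
```

```text
t 25.80 tcp [ 586.3 -331.1  169.5] yaw 0.71 tilt 0.01 w 35.1 g 70.3 F [ 0.45 -0.05 -2.82] 
 mm [-1.3 -0.1  0.5] units [-0.026 -0.003  0.01 ] turn deg 0.01 share 0.0001
195 [168, 173, 175, 94, 99, 96, 97, 95, 99, 99, 98, 97, 99, 96, 100, 101, 99, 102, 98, 101, 102, 102, 101, 102, 103, 102, 106, 107, 106, 71, 79, 81, 79, 77, 80, 80, 78, 78, 82, 79, 77, 80, 74, 112, 109, 111, 110, 114, 113, 112, 108, 177, 177, 37, 41, 43, 42, 39, 131, 176, 180, 172, 185, 179, 179, 178, 188, 174, 188, 177]
197 [173, 176, 175, 99, 98, 96, 98, 100, 102, 101, 98, 102, 102, 104, 102, 100, 104, 104, 105, 105, 104, 104, 107, 105, 105, 109, 106, 104, 106, 70, 77, 78, 77, 78, 79, 77, 82, 78, 78, 80, 80, 79, 72, 111, 110, 114, 113, 113, 115, 115, 111, 173, 179, 43, 35, 42, 40, 41, 43, 175, 180, 173, 186, 180, 180, 181, 187, 170, 179, 173]
200 [174, 166, 176, 102, 99, 99, 99, 101, 100, 100, 100, 100, 102, 100, 99, 101, 102, 103, 101, 104, 105, 102, 103, 103, 104, 105, 104, 103, 106, 72, 78, 79, 80, 79, 79, 79, 81, 77, 74, 77, 79, 79, 72, 115, 115, 114, 115, 117, 117, 118, 106, 180, 177, 179, 37, 39, 42, 44, 41, 73, 183, 179, 184, 182, 179, 177, 182, 178, 179, 175]
60 None None 0
80 None None 0
100 None None 0
240 None None 0
250 416 433 18
[[283. 233.]
 [285. 228.]
 [286. 105.]
 [492. 235.]]
```

Emit:
step_arm --pt "0 -0.01 0.02 0 0" --pt "0 0 0 0 0" --pt "0 0 0 0 0.6" --pt "0 0 0 0 0.6" --pt "0 0 0 0 0.8" --pt "0 0 0 0 1" --pt "0 0 0 0 1" --pt "0 0 0 0 1"

```text
t: 26.9
eef_pos: [586.4, -330.6, 168.5]
tool_rot: [1.0, 0.006, 0.0, -0.0]
force: [0.9, -0.4, -0.4]
width: 85.5
grasp_force: 0.0
```

Emit:
step_arm --pt "0 0 -0.2 0 1" --pt "0 0 -0.5 0 1" --pt "0 0 -0.8 0 1" --pt "0 0 -0.8 0 1" --pt "-0.5 0 -0.3 0 1" --pt "-0.7 0 0 0 1" --pt "-0.7 0 0 0 1" --pt "0 0 0 0 1" --pt "0 0 0 0 1" --pt "0 0 0 0 1" --pt "0 0 0 0 1"

```text
t: 28.28
eef_pos: [492.1, -331.4, 298.2]
tool_rot: [1.0, 0.007, -0.0, -0.0]
force: [-0.8, -0.1, 0.1]
width: 85.6
grasp_force: 0.0
```

Run:
```python
from h import *
go(585,-331,169,0.7)
s=manip.state();im=manip.snapshot("wrist");g=cv2.cvtColor(im,cv2.COLOR_BGR2GRAY)
sc=manip.snapshot("scene");cv2.imwrite("pics/s10.png",sc);cv2.imwrite("pics/w10.png",im)
b=np.array([607.5,-331,171.])
print("wrist pred band, level grip pts (tail top L/R, front top L/R, tip)")
G=b+[-25,0,22]
def pts(th):
    t=np.radians(th);C,N=np.cos(t),np.sin(t)
    return [b+[ (x-25)*C+(z+22)*N,y,-(x-25)*N+(z+22)*C] for x,y,z in((-55,18,22),(-55,-18,22),(95,18,22),(95,-18,22),(120,0,0))]
for th in(-15,0,15):print(th,proj("wrist",pts(th),s).round().tolist(),"scene",proj("scene",pts(th)).round().tolist())
cols=int(proj("wrist",[b],s)[0,0])
for v in range(20,300,20):print(v,g[v,cols-60:cols+61:6].tolist())
print("col",g[0:420:6,cols].tolist())
print("band",proj("wrist",[b],s).round())
```

```text
t 28.27 tcp [ 492.1 -331.4  298.2] yaw 0.77 tilt 0.03 w 85.6 g 0.0 F [-0.78 -0.13  0.05] 
 mm [ 92.9   0.7 129.2] units [1.858 0.015 2.583] turn deg 0.07 share 0.0006
wrist pred band, level grip pts (tail top L/R, front top L/R, tip)
-15 [[259.0, 172.0], [308.0, 172.0], [252.0, -89.0], [322.0, -88.0], [287.0, -139.0]] scene [[157.0, 242.0], [145.0, 250.0], [191.0, 262.0], [179.0, 271.0], [194.0, 277.0]]
0 [[257.0, 166.0], [310.0, 166.0], [254.0, -102.0], [320.0, -101.0], [287.0, -131.0]] scene [[157.0, 238.0], [146.0, 246.0], [195.0, 270.0], [183.0, 278.0], [197.0, 286.0]]
15 [[254.0, 149.0], [313.0, 149.0], [257.0, -102.0], [317.0, -101.0], [287.0, -111.0]] scene [[160.0, 236.0], [148.0, 243.0], [199.0, 277.0], [187.0, 286.0], [199.0, 293.0]]
20 [69, 39, 34, 32, 38, 10, 51, 53, 55, 54, 55, 52, 53, 50, 51, 31, 70, 71, 70, 68, 48]
40 [131, 130, 130, 131, 82, 84, 44, 53, 56, 53, 54, 54, 51, 54, 56, 100, 126, 126, 125, 124, 126]
60 [71, 71, 71, 72, 39, 50, 46, 54, 53, 54, 53, 57, 52, 53, 53, 45, 69, 69, 69, 69, 73]
80 [72, 70, 68, 71, 69, 67, 81, 101, 103, 103, 56, 53, 53, 53, 51, 51, 6
[... 751 characters left out ...]
, 124, 128, 128]
240 [128, 125, 127, 128, 125, 129, 125, 128, 130, 131, 135, 135, 125, 123, 126, 130, 128, 125, 133, 131, 128]
260 [131, 127, 133, 125, 125, 123, 133, 127, 129, 131, 131, 127, 129, 125, 130, 129, 126, 126, 129, 120, 127]
280 [123, 125, 129, 128, 127, 122, 129, 129, 127, 127, 122, 127, 125, 124, 125, 126, 126, 127, 127, 127, 127]
col [56, 56, 55, 56, 54, 52, 55, 53, 90, 103, 53, 55, 51, 52, 105, 106, 104, 106, 105, 107, 107, 109, 107, 106, 107, 109, 90, 128, 130, 132, 132, 128, 124, 128, 131, 127, 125, 124, 125, 133, 135, 129, 126, 136, 127, 126, 127, 123, 124, 124, 124, 123, 132, 125, 127, 131, 127, 131, 125, 128, 124, 125, 127, 127, 11, 13, 16, 14, 16, 19]
band [[285.  47.]]
```

Emit:
step_arm --pt "-0.6 0 0 0 1" --pt "-0.8 0 0 0 1" --pt "0 0 0 0 1" --pt "0 0 0 0 1" --pt "0 0 0 0 1" --pt "0 0 0 0 1"

```text
t: 29.12
eef_pos: [422.2, -332.3, 298.2]
tool_rot: [1.0, 0.007, 0.0, -0.0]
force: [-0.0, -0.3, 0.6]
width: 85.8
grasp_force: 0.0
```

Run:
```python
from h import *
b=np.array([607.5,-331,171.])
s=manip.state();w1=manip.snapshot("wrist").astype(int);t=manip.snapshot("top");w2=manip.snapshot("wrist").astype(int)
print("motion",np.abs(w1-w2).mean(),np.abs(w1-w2)[:200,200:370].mean())
def pts(th):
    r=np.radians(th);C,N=np.cos(r),np.sin(r)
    return [b+[(x-25)*C+(z+22)*N,y,-(x-25)*N+(z+22)*C] for x,y,z in((-55,18,22),(-55,-18,22),(25,18,22),(25,-18,22),(95,18,22),(95,-18,22),(120,0,0))]
for th in(0,5,10,15):print(th,"wrist",proj("wrist",pts(th),s).round().tolist(),"top",proj("top",pts(th)).round(1).tolist())
g=w1.astype(np.uint8);g=cv2.cvtColor(g,cv2.COLOR_BGR2GRAY)
print("wrist col285",g[0:300:4,285].tolist())
for v in(60,120,180):print(v,g[v,235:335:4].tolist())
k=cv2.cvtColor(t,cv2.COLOR_BGR2GRAY)
for v in(185,192,205,215,225):print("top",v,k[v,435:500:2].tolist())
print("topcol 470",k[150:260:3,470].tolist())
for q in((456.5,198.9),):print(q)
```

```text
motion 2.235048185941043 1.9106470588235294
0 wrist [[254.0, 53.0], [313.0, 54.0], [253.0, -102.0], [318.0, -101.0], [251.0, -264.0], [323.0, -263.0], [288.0, -281.0]] top [[460.2, 230.8], [477.0, 230.8], [457.3, 194.1], [473.8, 194.1], [454.8, 163.1], [471.0, 163.1], [457.8, 155.4]]
5 wrist [[253.0, 44.0], [314.0, 45.0], [253.0, -110.0], [318.0, -109.0], [253.0, -261.0], [322.0, -259.0], [287.0, -269.0]] top [[461.4, 228.4], [478.4, 228.4], [457.1, 192.4], [473.6, 192.4], [453.5, 162.4], [469.6, 162.4], [456.2, 156.0]]
10 wrist [[252.0, 33.0], [315.0, 34.0], [253.0, -118.0], [318.0, -117.0], [254.0, -256.0], [321.0, -255.0], [287.0, -257.0]] top [[462.6, 225.7], [479.6, 225.7], [456.9, 190.8], [473.4, 190.8], [452.2, 162.0], [468.2, 162.0], [454.6, 156.8]]
15 wrist [[251.0, 21.0], [316.0, 22.0], [253.0, -125.0], [318.0, -124.0], [255.0, -249.0], [320.0, -248.0], [287.0, -244.0]] top [[463.6, 222.8], [480.7, 222.8], [456.6, 189.2], [473.0, 189.2], [450.8, 161.9], [466.8, 161.9], [453.1, 158.0]]
wrist col285 [48, 52, 49, 51, 52, 49, 51, 49, 51, 46, 36, 73, 53, 58, 156, 119, 117, 120, 
[... 971 characters left out ...]
139, 137, 141, 143, 140, 140, 143]
top 205 [23, 18, 17, 12, 21, 11, 17, 13, 38, 43, 40, 51, 98, 113, 114, 113, 112, 113, 113, 105, 35, 28, 31, 37, 46, 70, 126, 136, 140, 140, 142, 142, 140]
top 215 [17, 17, 23, 13, 11, 16, 16, 9, 26, 40, 42, 42, 54, 60, 62, 62, 62, 61, 63, 62, 143, 140, 139, 139, 139, 142, 139, 143, 141, 141, 143, 139, 137]
top 225 [129, 83, 82, 83, 83, 82, 83, 84, 84, 47, 43, 43, 45, 57, 63, 62, 61, 64, 63, 63, 67, 137, 137, 144, 143, 141, 139, 140, 139, 139, 142, 140, 140]
topcol 470 [142, 137, 139, 136, 141, 136, 137, 136, 133, 121, 109, 109, 112, 111, 112, 109, 112, 112, 111, 111, 61, 63, 63, 61, 62, 64, 82, 81, 135, 138, 139, 139, 138, 136, 155, 174, 139]
(456.5, 198.9)
```

```bash
python3 -c "
from rig import manip;print(manip.sign_off())"
```

```text
the job is handed in; nothing more can be done
None
```

The job is handed in, with no verdict returned: the nose pressed at about 5 N near the disc's middle for over a second, then it was hooked on the free half and slid to the band, where it hangs at about 5° tilt and within about 2 mm of the band's middle by camera, with the glassware never approached closely.

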